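# Assemble the drive hub of a tube rotator

## Task

Assemble the hub of the tube rotator: thread the blue spacer, then the steel washer, then the square brass bushing over its upright shaft, each fully home on the one below. The bushing's slot only passes the flatted shaft end when the two line up, and the shaft may stand at any angle, so turn the bushing under light pressure until it drops over the flats. Be gentle with the sprung shaft and the base (never more than 25 N), and leave the vial, the tape roll and the blue tray where they are.

Things in the scene. Friction and masses are not known exactly. Their poses are not given: they have to be found in the camera images.
- rotator: tube rotator drive base, fixed to the worktop: low white housing 130 (x) x 120 (y) x 32 mm high with a blue band, black dial on its -x side; origin at the centre of its underside, z up. A steel shaft rises from its middle on the z axis. The shaft is sprung: pressed down it starts to yield at about 3 N and meets its stop after 10 mm at about 8 N
- seat (a point): centre of the flat top of the aluminium boss (37 mm diameter) round the foot of the shaft, 40 mm above the worktop, where the spacer rests; axes as the base's. From here the shaft is 20 mm round for 33 mm, then tapers to 12 mm at 38 mm; above that is the tang
- shaft_end (a point): top end of the shaft, 96 mm above the worktop: a dark steel tang with two flats, 18 mm long, 8 mm thick, 18 mm tall, its top flat. Its long direction stands anywhere from 0.25 to 1.65 rad anticlockwise (seen from above) of the base's x axis (not measured, the axes given are the base's: look or feel); half a turn is the same; it turns only stiffly (about 0.12 N m)
- spacer_mid (a point): blue plastic spacer tube, outer diameter 36, bore 22.4, 30 mm high, stands upright on the worktop; the point is its centre, 15 mm above its underside
- washer_mid (a point): thick steel washer, outer diameter 46, bore 22.4, 10 mm thick, lies flat on the worktop; the point is its centre, 5 mm above its underside
- bushing_mid (a point): square brass bushing 38 x 38 mm, 34 mm high, about 0.15 kg, upright; a straight slot runs through it from top to bottom, 20.4 mm along its x and 10 mm along its y. The point is its centre, 17 mm above its underside. It slips over the tang when the long directions agree within about 0.1 rad; unaligned it stops on the tang's end, 16 mm above its place
- vial: small vial with grey cap, 46 mm diameter, 91 mm high, a bystander; origin at the centre of its underside
- tape_small: small white tape roll, 52 x 56 x 19 mm, a bystander; origin at the centre of its underside
- rack_blue: low blue tube tray, 61 x 163 x 22 mm, a bystander; origin at the centre of its underside
Not all that is in view belongs to the job. Of the things that look like the part that bears bushing_mid, the smallest one is meant.

How it is judged (in metres and radians):
On the way, in this order (a step that is already met when the one before it is completed fails the run):
1. the spacer is threaded on the shaft and rests on the boss (horizontal distance between spacer_mid and seat below 0.004 m and z of spacer_mid in the frame of seat below 0.018 m and angle between spacer_mid's own z axis and vertical below 0.08 rad), for 0.2 s.
2. then the washer is threaded on the shaft and rests on the spacer (horizontal distance between washer_mid and seat below 0.004 m and z of washer_mid in the frame of seat between 0.032 and 0.038 m and angle between washer_mid's own z axis and vertical below 0.08 rad), for 0.2 s.
At the end, for the whole second after the job is handed in: Spacer on the boss, washer on the spacer, bushing on the washer and over the tang: centres of the three parts within 4 mm of the shaft axis and 15, 35 and 57 mm above the seat, at most 3 mm high (washer and bushing at most 3 mm low), upright within 0.08 rad (all of step 1 and all of step 2 and horizontal distance between bushing_mid and seat below 0.004 m and z of bushing_mid in the frame of seat between 0.054 and 0.06 m and angle between bushing_mid's own z axis and vertical below 0.08 rad); the robot touches nothing.
It fails at once if the shaft or the base is loaded with more than 25 N (contact force between rotator and anything else above 25 N).
It fails at once if the vial, the tape roll or the blue tray is moved by more than 30 mm (distance of any of vial, tape_small, rack_blue from where it was at the start of the episode above 0.03 m).
It also fails if it takes over 72 s, if anything falls off the work surface, if the arm or the gripper's body presses on something with over 40 N, if the wrist force passes 120 N, or if a joint passes its speed limit or range.

## Robot

A 6-joint arm with a two-finger parallel gripper is mounted at the origin on a cart in front of the work surface, level with it; the furniture and walls round the work are solid. World frame = base frame: x ahead of the robot, y to its left, z up, the work surface at z = 0. Lengths are in m, angles in degrees, forces in N, time in s.
With the tool pointing down it reaches from about 0.375 to 0.9 m from the base axis. Payload 3.1 kg.
Tool frame: the origin (TCP) lies at the very end of the fingers, on their centre line; the grasp point (between the pads) lies 19 mm behind it; z points along the fingers, y is the line along which they close (so a half turn about z gives the same grasp; the last joint's range is limited). The gripper opens to 87 mm and grips with 3 to 60 N. Pads are 19 mm wide; open, the fingers measure 117 mm over their backs; the gripper's body (75 mm by 190 mm) begins 51 mm behind the grasp point.
Start: joints at [-77.435, 30.224, 82.088, -0, 67.689, -10.227], TCP at [0.242, -0.576, 0.223] pointing down, gripper open.
Joint ranges: [-176.69, 176.69], [-43.24, 126.21], [12.49, 139.97], [-82, 262], [0, 151.66], [-163.58, 163.58]. Speed limits (degrees/s): [159.86, 159.86, 180, 180, 180, 180].

## Interface

Orientations are given as a 3x3 rotation matrix whose columns are the frame's x, y, z axes.
In Python, from rig import bot, imaging gives the robot as it stands.
- The arm moves only by the tool drive_tool, never from a script. Its argument "deltas" is text: rows parted by semicolons, each of 5 numbers parted by spaces: the finger opening in mm, from 0 to 87, then the shift along the world's x, y, z in mm, then the turn about the world's z in rad. In form: jaw dx dy dz twist; .... A call has 1 to 12 rows; each row is the pose to reach, as a shift and turn from the pose commanded when the call began; what a row does not reach only later rows make up. A row lasts 1/10 s, in which the tool goes at most 50 mm and 8.59 degrees, less where a joint would pass 70% of its speed; a pose out of reach is approached as far as the arm can. A call with a gripper value outside its range is refused whole. The fingers move at their own pace and stop on an object; the grip force is fixed at half the most. Time passes only in rows, so rows that repeat a pose let the fingers close. It gives the time, the measured TCP pose, the force, the opening and the grip force at its end, in the units of the state.
- bot.read_state(): the state, without advancing time (a new reading comes with each control period).
- imaging.capture(name): name is "scene" or "top"; returns the picture (420x560x3 uint8, red, green, blue); there is no depth.
- imaging.camera_model(name): a dict with "fx", "fy", "cx", "cy" (pixels), "T" (4x4, takes a point from camera to world coordinates). Camera axes: x right, y down, z forward; pixel columns grow to the right and rows downward; lengths in m; the calibration is good to about 2 mm. A picture is of the moment at which its call begins. camera_model takes no time and is no camera call.
- bot.hand_in(): hands the job in; it is judged then, once.
The state is a dict: "time_s": time; "joint_positions": joint angles; "qvel": joint speeds; "tau": joint torques, N m; "position": TCP position; "tcp_rot": TCP orientation; "force": force on the tool from outside, world axes, zero at the start; "moment": the same for the moment, N m; "opening": opening from 0.0 (shut) to 1.0 (fully open); "grasp_force": force on a finger pad.
Only numpy, scipy, OpenCV 4.12 (cv2) and the standard library are available. Lean on these libraries where they do the work, as an engineer would, in place of code of your own. Each camera call takes 0.05 s, during which the arm holds its last target. There are 200 camera calls.

## Working session

There is one attempt and no reset: what is moved stays moved. The work goes in short steps, Python scripts to look and compute and a tool call to move; the robot and the scene stay as the last step left them, time stands still between calls to the robot, and variables do not carry over. Pictures are saved under pics/ and viewed, at most 10 in all, crops included, and the job is handed in when it is done.

Besides the shell and the picture viewer there is one more tool, called after ">>>" in YAML: its name, and indented under it one key for each argument. drive_tool: Moves the arm, as the interface text tells. Its arguments: {"type":"object","properties":{"deltas":{"type":"string"}},"required":["deltas"]}

```bash
mkdir -p pics; ls; cat > h.py <<'E'
import numpy as np, cv2
from rig import bot, imaging
def snap(n,f,crop=None,scale=1):
    im=imaging.capture(n)
    cv2.imwrite('pics/raw_'+f,im[:,:,::-1])
    if crop: im=im[crop[1]:crop[3],crop[0]:crop[2]]
    if scale!=1: im=cv2.resize(im,None,fx=scale,fy=scale,interpolation=cv2.INTER_CUBIC)
    cv2.imwrite('pics/'+f,im[:,:,::-1])
def ray(m,u,v):
    T=np.array(m['T']); d=np.array([(u-m['cx'])/m['fx'],(v-m['cy'])/m['fy'],1.])
    return T[:3,3],T[:3,:3]@d
def atz(m,u,v,z):
    o,d=ray(m,u,v); return o+d*(z-o[2])/d[2]
def tri(obs):
    A=np.zeros((3,3));b=np.zeros(3);L=[]
    for m,u,v in obs:
        o,d=ray(m,u,v); d=d/np.linalg.norm(d);P=np.eye(3)-np.outer(d,d);A+=P;b+=P@o
    p=np.linalg.solve(A,b)
    return p
def proj(m,p):
    T=np.linalg.inv(np.array(m['T']));q=T[:3,:3]@p+T[:3,3];return m['fx']*q[0]/q[2]+m['cx'],m['fy']*q[1]/q[2]+m['cy']
E
python3 - <<'E'
from h import *
a=imaging.capture('scene');b=imaging.capture('top')
cv2.imwrite('pics/s0.png',a[:,:,::-1]);cv2.imwrite('pics/t0.png',b[:,:,::-1])
for n in('scene','top'):
    m=imaging.camera_model(n);print(n,m['fx'],m['cx'],m['cy'],np.round(m['T'],3).tolist())
print(bot.read_state())
E
```

```text
pics
scene 381.4032818399146 277.97802866321825 210.63948882247252 [[-0.849, -0.401, 0.345, 0.182], [-0.528, 0.659, -0.535, 0.544], [-0.013, -0.636, -0.772, 0.949], [0.0, 0.0, 0.0, 1.0]]
top 432.2660934081362 276.72129331396485 215.9313464231137 [[-0.027, -0.999, 0.037, 0.501], [-1.0, 0.028, 0.006, -0.068], [-0.007, -0.037, -0.999, 1.148], [0.0, 0.0, 0.0, 1.0]]
{'time_s': 0.1, 'joint_positions': array([-7.74346977e+01,  3.02724069e+01,  8.21492108e+01, -5.60666901e-04,
        6.76917762e+01, -1.02285446e+01]), 'qvel': array([ 0.03140865, -0.15189998, -0.12047897, -0.00853869,  0.01968485,
       -0.0474606 ]), 'tau': array([-7.31902164e-04, -4.40985954e+01, -1.77150589e+01,  6.35531824e-02,
        5.34087466e-02, -3.98706118e-05]), 'position': array([ 0.24199877, -0.57551865,  0.22168181]), 'tcp_rot': array([[ 9.21903395e-01,  3.87419588e-01, -4.39392959e-04],
       [ 3.87419686e-01, -9.21901439e-01,  1.92972461e-03],
       [ 3.42536113e-04, -1.94924915e-03, -9.99998042e-01]]), 'force': array([ 0.68639973, -0.22986235, -0.07902269]), 'moment': array([ 0.02747277,  0.01194672, -0.03364662]), 'grasp_force': 0.0, 'opening': 0.9963288702263208}
```

View pics/s0.png

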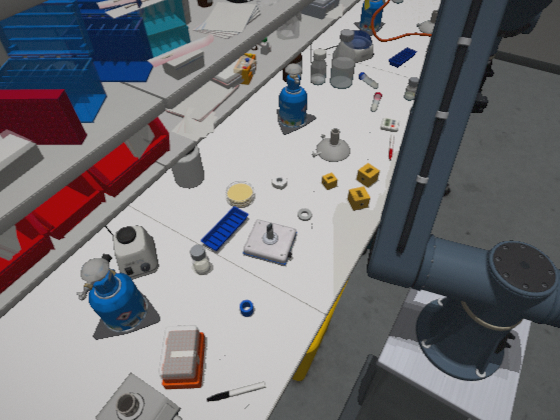

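View pics/t0.png

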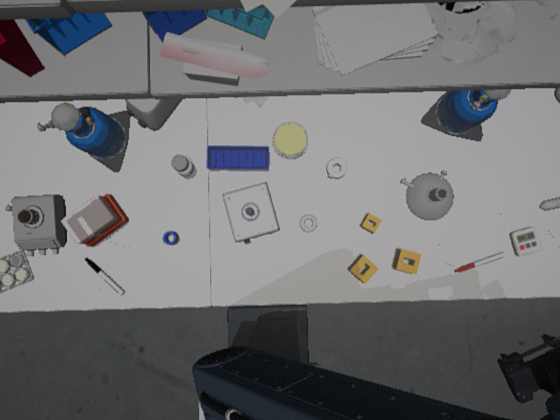

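The top view shows the rotator at (250,211), spacer (171,238), washer (308,223) and three brass bushings, the smallest at (371,223). The tape roll is at (337,168). In the scene view these are at (270,240), (247,308), (305,214), (330,181) and (280,183). I'll enlarge both.

```bash
python3 - <<'E'
from h import *
t=cv2.imread('pics/t0.png');s=cv2.imread('pics/s0.png')
rs=lambda i,k:cv2.resize(i,None,fx=k,fy=k,interpolation=cv2.INTER_CUBIC)
c=np.zeros((600,800,3),np.uint8)
def put(im,x0,y0,x1,y1,k,X,Y):
    p=rs(im[y0:y1,x0:x1],k);c[Y:Y+p.shape[0],X:X+p.shape[1]]=p
put(t,220,180,280,245,5,0,0); put(t,295,205,385,245,5,300,0); put(t,155,222,190,254,5,300,205)
put(s,240,215,300,270,5,0,325); put(s,290,165,345,225,5,300,300+65-65) if 0 else put(s,290,170,345,225,5,300,325); put(s,230,290,265,325,5,600,325)
cv2.imwrite('pics/c1.png',c)
mt,ms=imaging.camera_model('top'),imaging.camera_model('scene')
for n,a,b in(('spacer',(171,238),(247,308)),('washer',(308,223),(305,214)),('bush',(371,223),(330,181)),('tang',(251,211),(270,228))):
    print(n,tri([(mt,*a),(ms,*b)]))
E
```

```text
spacer [0.49319422 0.2185917  0.01252912]
washer [ 0.52218466 -0.14311618  0.00540202]
bush [ 0.51767109 -0.3076269   0.01254991]
tang [0.55619838 0.00306727 0.07383252]
```

View pics/c1.png

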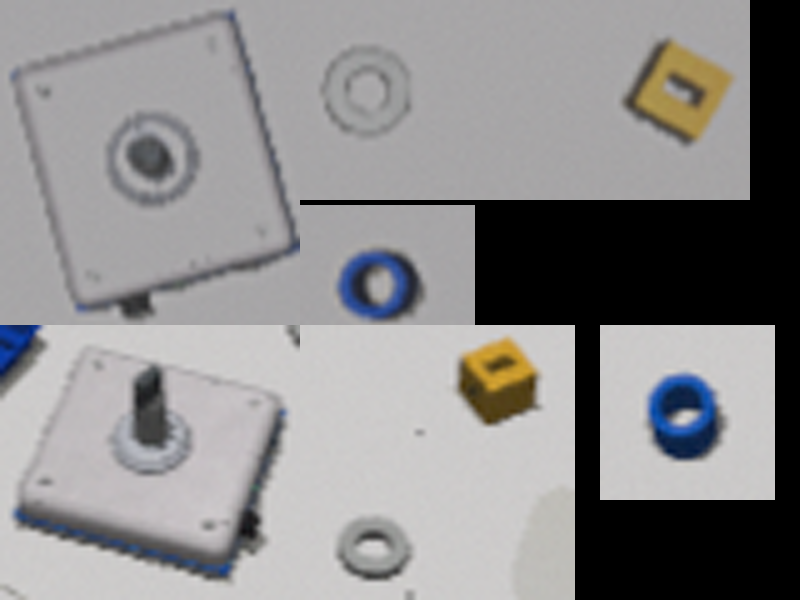

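Crops: the rotator's dial is at the image bottom, so the base's x axis points up in the image with about 15° yaw. The tang is a dark blob at top (250,210). The bushing's slot runs right-down in the image, about 59° world. The washer ring is at (308.0,222.8).

```bash
cat >> h.py <<'E'
from scipy.optimize import least_squares
def pts(x,y,r,z0,z1,yaw=None):
    if yaw is None: a=np.linspace(0,2*np.pi,60); q=np.c_[r*np.cos(a),r*np.sin(a)]
    else: a=yaw+np.pi/4+np.arange(4)*np.pi/2; q=r*np.sqrt(2)*np.c_[np.cos(a),np.sin(a)]
    return np.array([[x+u,y+v,z] for z in(z0,z1) for u,v in q])
def hullc(m,P):
    h=cv2.convexHull(np.array([proj(m,p) for p in P],np.float32)); M=cv2.moments(h); return np.array([M['m10'],M['m01']])/M['m00'],M['m00']
def maskc(mask,near):
    n,l,s,c=cv2.connectedComponentsWithStats(mask.astype(np.uint8))
    k=1+np.argmin(np.hypot(*(c[1:]-near).T)+1e3*(s[1:,4]<12))
    cs=cv2.findContours((l==k).astype(np.uint8),cv2.RETR_EXTERNAL,cv2.CHAIN_APPROX_NONE)[0][0]
    f=np.zeros(mask.shape,np.uint8);cv2.drawContours(f,[cs],-1,1,-1);v,u=np.nonzero(f)
    return np.array([u.mean(),v.mean()]),len(u),np.c_[u,v]
def fit(obs,r,z0,z1,x0,yaw=None,per=False):
    f=lambda q:np.concatenate([hullc(m,pts(q[0],q[1],r,z0,z1,yaw))[0]-c for m,c in obs])
    s=least_squares(f,x0);return s.x,s.fun
E
python3 - <<'E'
from h import *
mt,ms=imaging.camera_model('top'),imaging.camera_model('scene')
im={n:cv2.imread(f'pics/{f}.png') for n,f in(('top','t0'),('scene','s0'))}
def blue(i): h=cv2.cvtColor(i,cv2.COLOR_BGR2HSV);return (h[...,0]>100)&(h[...,0]<125)&(h[...,1]>110)
def yel(i): h=cv2.cvtColor(i,cv2.COLOR_BGR2HSV);return (h[...,0]>10)&(h[...,0]<35)&(h[...,1]>110)
for name,fn,a,b,r,z1,yaw in(('spacer',blue,(171,238),(247,308),.018,.03,None),('bush',yel,(371,223),(330,181),.019,.034,np.radians(59))):
    c1,n1,_=maskc(fn(im['top']),a);c2,n2,_=maskc(fn(im['scene']),b)
    x,e=fit([(mt,c1),(ms,c2)],r,0,z1,[.5,0],yaw)
    print(name,c1,n1,c2,n2,x,e,'exp areas',hullc(mt,pts(*x,r,0,z1,yaw))[1],hullc(ms,pts(*x,r,0,z1,yaw))[1])
    for o in((mt,c1),(ms,c2)): print('  single',fit([o],r,0,z1,[.5,0],yaw)[0])
# bushing yaw from top
_,_,p=maskc(yel(im['top']),(371,223)); print(cv2.minAreaRect(p.astype(np.float32)))
print('washer',atz(mt,308.0,222.8,.01),atz(ms,304.4,214.0,.005),tri([(mt,308,222.8),(ms,304.4,213.6)]))
print('boss',atz(mt,250,211.2,.04),'base c',atz(mt,250.6,211.6,.03),'tang',atz(mt,249.6,210,.096))
g=cv2.cvtColor(im['top'],cv2.COLOR_BGR2GRAY)[202:222,240:262];print(g)
c=[atz(mt,220+(x+.5)/5-.5,180+(y+.5)/5-.5,.03)[:2] for x,y in((12,73),(232,12),(298,247),(80,308))]
print(c,[np.degrees(np.arctan2(*(c[i]-c[j])[::-1])) for i,j in((0,3),(1,2),(0,1),(3,2))])
gs=cv2.cvtColor(im['scene'],cv2.COLOR_BGR2GRAY)[220:252,260:282];print(gs)
E
```

```text
spacer [169.58571429 237.64285714] 140 [246.15168539 307.65168539] 178 [0.49435643 0.22073454] [ 0.02568428 -0.33584315  0.27211334  0.36221546] exp areas 187.86667735269293 208.06632014992647
  single [0.49347958 0.22081794]
  single [0.49554961 0.22027215]
bush [370.96190476 222.59047619] 210 [329.15254237 180.6779661 ] 177 [ 0.51883261 -0.30476886] [-0.59731096 -0.17504948  0.40657926 -0.22566908] exp areas 267.6311976145953 203.78051186003722
  single [ 0.52219301 -0.2209308 ]
  single [ 0.68401716 -0.4649061 ]
((370.9615478515625, 222.69232177734375), (14.512062072753906, 14.388028144836426), 29.744882583618164)
washer [ 0.52250024 -0.14289369  0.01      ] [ 0.52408258 -0.14235206  0.005     ] [ 0.52334314 -0.14267502  0.00709148]
boss [0.55577094 0.00691429 0.04      ] base c [0.5551877  0.00606209 0.03      ] tang [0.55594521 0.0040323  0.096     ]
[[165 166 165 165 167 166 166 145 144 150 146 145 150 151 163 167 166 166
  165 166 166 164]
 [167 166 166 168 166 145 149 126 124 127 127 127 129 134 145 150 163 167
  166 164 167 166]
 [166 166 168 166 151 125 131 124 135 149 151 
[... 4171 characters left out ...]
2 125 133 164 183 186 190 192
  195 195 194 194]
 [187 190 190 190 189 189 188 184 182 182 183 183 184 187 192 191 192 192
  194 193 194 194]
 [190 192 191 190 190 190 190 191 191 192 192 191 191 191 194 193 193 194
  192 193 192 192]
 [191 191 191 190 190 190 192 192 191 191 190 191 193 194 194 196 196 195
  193 194 193 193]
 [192 192 191 189 189 188 188 190 191 189 191 193 193 196 194 195 196 196
  194 197 195 195]
 [190 190 189 189 188 188 188 188 188 192 192 193 195 194 194 195 197 198
  196 194 195 197]
 [189 187 187 189 190 189 190 190 191 193 192 193 193 193 194 195 196 197
  196 197 196 199]
 [186 187 192 190 190 190 192 189 191 193 195 194 190 195 195 194 196 196
  199 198 199 201]]
```

```bash
python3 - <<'E'
from h import *
mt,ms=imaging.camera_model('top'),imaging.camera_model('scene')
a,b=atz(ms,267,226.3,.096),atz(ms,270.8,223.2,.096);print(a,b,np.linalg.norm(a-b),np.degrees(np.arctan2(*(a-b)[1::-1])))
print(proj(ms,np.array([.5555,.006,.096])),proj(mt,np.array([.5555,.006,.096])),proj(ms,np.array([.5555,.006,.04])))
rs=lambda p,x0,y0,x1,y1,k:cv2.resize(cv2.imread(p)[y0:y1,x0:x1],None,fx=k,fy=k,interpolation=cv2.INTER_CUBIC)
A=rs('pics/t0.png',236,199,264,223,14);B=rs('pics/s0.png',256,218,284,246,14)
c=np.zeros((392,784,3),np.uint8);c[:A.shape[0],:392]=A;c[:B.shape[0],392:784]=B
c=np.clip((c.astype(float)-20)*1.9,0,255).astype(np.uint8)
cv2.imwrite('pics/c2.png',c)
E
```

```text
[0.55880257 0.01695102 0.096     ] [0.55560684 0.00216168 0.096     ] 0.015130674591928005 77.80680637413101
(np.float64(270.09808403080586), np.float64(224.13805248538432)) (np.float64(248.79772650176375), np.float64(210.2047140224096)) (np.float64(270.6464798289406), np.float64(235.77219294165792))
```

View pics/c2.png

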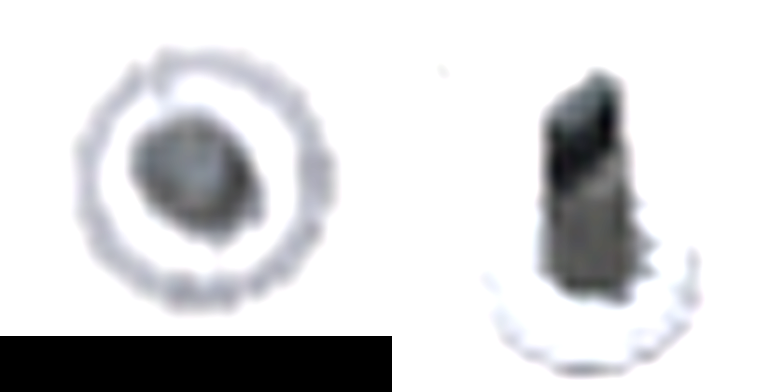

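>>> drive_tool:
  deltas: "60 50 100 0 0.15; 60 100 200 0 0.3; 60 120 320 0 0.4; 60 150 440 0 0.4; 60 180 560 0 0.4; 60 210 650 0 0.4; 60 230 730 0 0.4; 60 252 796 0 0.4; 60 252 796 0 0.4; 60 252 796 0 0.4; 60 252 796 0 0.4; 60 252 796 0 0.4"

```text
time_s: 1.3
position: [0.4279, -0.005, 0.2225]
tcp_rot: [[0.698, 0.716, -0.0], [0.716, -0.698, -0.0], [-0.0, -0.0, -1.0]]
force: [1.1, -0.2, 0.7]
opening: 0.689
grasp_force: 0.0
```

Enlarged view: the tang's broad flat faces the scene camera. Its top strip runs from about (267,226) to (271,223), which puts the long direction at roughly 78° in the world.

>>> drive_tool:
  deltas: "60 0 0 0 0; 60 0 0 0 0"

```text
time_s: 1.5
position: [0.4277, -0.0058, 0.2223]
tcp_rot: [[0.695, 0.719, -0.001], [0.719, -0.695, -0.0], [-0.001, -0.0, -1.0]]
force: [-0.4, 0.4, -0.3]
opening: 0.687
grasp_force: 0.0
```

>>> drive_tool:
  deltas: "60 10 45 0 -0.15; 60 20 90 0 -0.3; 60 35 135 0 -0.45; 60 50 180 -20 -0.6; 60 60 215 -60 -0.75; 60 66 227 -100 -0.8; 60 66 227 -140 -0.8; 60 66 227 -170 -0.8; 60 66 227 -170 -0.8; 60 66 227 -170 -0.8"

```text
time_s: 2.5
position: [0.4944, 0.2182, 0.0524]
tcp_rot: [[1.0, -0.005, -0.001], [-0.005, -1.0, -0.0], [-0.001, 0.0, -1.0]]
force: [0.1, 0.0, 0.5]
opening: 0.69
grasp_force: 0.0
```

```bash
python3 - <<'E'
from h import *
snap('top','t1.png',(130,190,230,290),4);
s=cv2.resize(imaging.capture('scene')[260:360,200:300],None,fx=4,fy=4)[:,:,::-1]
t=cv2.imread('pics/t1.png');cv2.imwrite('pics/c3.png',np.hstack([t,s]))
E
```

```text
(no output)
```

View pics/c3.png

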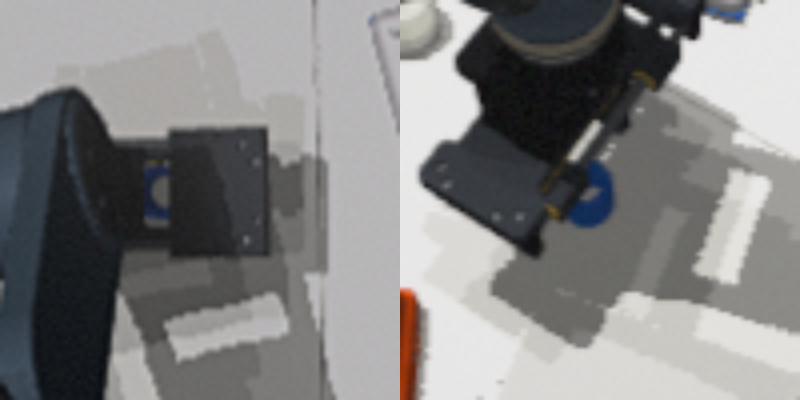

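The view shows the two fingers straddling the blue spacer, seen at crop (160,190). I'll descend, squeeze, then turn 90° and squeeze again to centre it.

>>> drive_tool:
  deltas: "60 0 0 -30 0; 60 0 0 -47 0; 60 0 0 -47 0; 30 0 0 -47 0; 30 0 0 -47 0; 30 0 0 -47 0; 30 0 0 -47 0; 30 0 0 -47 0; 30 0 0 -47 0; 60 0 0 -47 0; 60 0 0 -47 0; 60 0 0 -47 0"

```text
time_s: 3.8
position: [0.4937, 0.2199, 0.0053]
tcp_rot: [[1.0, -0.002, -0.0], [-0.002, -1.0, -0.0], [-0.0, 0.0, -1.0]]
force: [0.1, -0.3, -0.2]
opening: 0.584
grasp_force: 0.0
```

>>> drive_tool:
  deltas: "60 0 0 0 0.15; 60 0 0 0 0.3; 60 0 0 0 0.45; 60 0 0 0 0.6; 60 0 0 0 0.75; 60 0 0 0 0.9; 60 0 0 0 1.05; 60 0 0 0 1.2; 60 0 0 0 1.35; 60 0 0 0 1.5; 60 0 0 0 1.57; 60 0 0 0 1.57"

```text
time_s: 5.0
position: [0.4937, 0.2199, 0.0053]
tcp_rot: [[0.003, 1.0, -0.001], [1.0, -0.003, -0.0], [-0.0, -0.001, -1.0]]
force: [-0.3, 0.1, 0.3]
opening: 0.686
grasp_force: 0.0
```

>>> drive_tool:
  deltas: "30 0 0 0 0; 30 0 0 0 0; 30 0 0 0 0; 30 0 0 0 0; 30 0 0 0 0; 30 0 0 0 0"

```text
time_s: 5.6
position: [0.494, 0.2199, 0.0056]
tcp_rot: [[0.003, 1.0, 0.0], [1.0, -0.003, 0.0], [0.0, 0.0, -1.0]]
force: [-0.8, 0.7, 0.1]
opening: 0.398
grasp_force: 30.0
```

>>> drive_tool:
  deltas: "30 0 0 40 0; 30 0 0 80 0; 30 0 0 120 0; 30 10 -40 120 0; 30 25 -80 120 0; 30 40 -125 120 0; 30 55 -170 120 0; 30 62 -200 120 0; 30 62 -214.5 120 0; 30 62 -214.5 120 0; 30 62 -214.5 120 0; 30 62 -214.5 120 0"

```text
time_s: 6.8
position: [0.555, 0.0072, 0.1254]
tcp_rot: [[0.001, 1.0, -0.001], [1.0, -0.001, 0.001], [0.001, -0.001, -1.0]]
force: [0.3, 0.0, 0.1]
opening: 0.392
grasp_force: 30.0
```

```bash
python3 - <<'E'
from h import *
print(bot.read_state()['position'])
a=imaging.capture('top')[180:240,220:285][:,:,::-1];b=imaging.capture('scene')[180:260,225:305][:,:,::-1]
A=cv2.resize(a,(400,369),interpolation=cv2.INTER_CUBIC);B=cv2.resize(b,(400,400),interpolation=cv2.INTER_CUBIC)
c=np.zeros((400,800,3),np.uint8);c[:369,:400]=A;c[:,400:]=B;cv2.imwrite('pics/c4.png',c)
E
```

```text
[0.55496936 0.00720339 0.12541552]
```

View pics/c4.png

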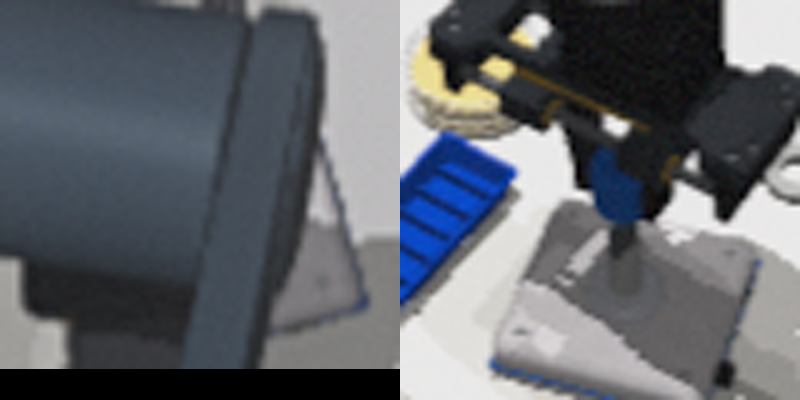

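Scene view: the spacer hangs just over the tang, with its left edge at crop x=592 and the shaft's left edge at about 607. That agrees with the estimate to about 1 mm. I'll settle, then lower slowly.

>>> drive_tool:
  deltas: "30 0.3 0.3 0 0; 30 0.3 0.3 0 0; 30 0.3 0.3 0 0; 30 0.3 0.3 0 0; 30 0.3 0.3 -5 0; 30 0.3 0.3 -10 0; 30 0.3 0.3 -15 0; 30 0.3 0.3 -20 0; 30 0.3 0.3 -24 0; 30 0.3 0.3 -26 0; 30 0.3 0.3 -27 0"

```text
time_s: 8.0
position: [0.5561, 0.0058, 0.0982]
tcp_rot: [[0.003, 1.0, -0.0], [1.0, -0.003, 0.0], [0.0, -0.0, -1.0]]
force: [0.3, 0.1, 0.2]
opening: 0.396
grasp_force: 30.0
```

>>> drive_tool:
  deltas: "30 0 0 -3 0; 30 0 0 -6 0; 30 0 0 -9 0; 30 0 0 -12 0; 30 0 0 -14 0; 30 0 0 -16 0"

```text
time_s: 8.6
position: [0.5562, 0.0058, 0.0823]
tcp_rot: [[0.003, 1.0, -0.0], [1.0, -0.003, 0.0], [0.0, -0.0, -1.0]]
force: [-0.4, 0.5, 0.4]
opening: 0.394
grasp_force: 30.0
```

Past the tang (underside 0.077). On to the taper and the round part.

>>> drive_tool:
  deltas: "30 0 0 -2 0; 30 0 0 -4 0; 30 0 0 -6 0; 30 0 0 -7 0; 30 0 0 -8 0; 30 0 0 -9 0; 30 0 0 -9 0"

```text
time_s: 9.3
position: [0.5562, 0.0061, 0.0735]
tcp_rot: [[0.003, 1.0, 0.0], [1.0, -0.003, 0.0], [0.0, 0.0, -1.0]]
force: [0.5, 3.2, 0.7]
opening: 0.397
grasp_force: 30.0
```

>>> drive_tool:
  deltas: "30 0 0.7 0 0; 30 0 0.7 0 0; 30 0 0.7 -1 0; 30 0 0.7 -3 0; 30 0 0.7 -5 0; 30 0 0.7 -5 0"

```text
time_s: 9.9
position: [0.5561, 0.0063, 0.0682]
tcp_rot: [[0.003, 1.0, -0.0], [1.0, -0.003, -0.0], [-0.0, -0.0, -1.0]]
force: [0.3, 1.1, -1.2]
opening: 0.397
grasp_force: 30.0
```

>>> drive_tool:
  deltas: "30 0 0.4 -3 0; 30 0 0.4 -6 0; 30 0 0.4 -9 0; 30 0 0.4 -12 0; 30 0 0.4 -15 0; 30 0 0.4 -17 0; 30 0 0.4 -19 0; 30 0 0.4 -20 0; 30 0 0.4 -21 0; 30 0 0.4 -21.5 0; 30 0 0.4 -21.5 0"

```text
time_s: 11.0
position: [0.5562, 0.0069, 0.047]
tcp_rot: [[0.003, 1.0, -0.0], [1.0, -0.003, 0.0], [0.0, -0.0, -1.0]]
force: [-0.2, -0.3, -0.2]
opening: 0.397
grasp_force: 30.0
```

>>> drive_tool:
  deltas: "30 0 0 -1.2 0; 30 0 0 -1.2 0; 55 0 0 -1.2 0; 55 0 0 -1.2 0; 60 0 0 -1.2 0; 70 0 0 10 0; 70 0 0 40 0; 70 0 0 80 0; 70 -10 -40 90 0; 70 -20 -80 90 0; 70 -30 -120 60 0; 70 -34 -150 20 0"

```text
time_s: 12.2
position: [0.5241, -0.1455, 0.0705]
tcp_rot: [[0.003, 1.0, 0.007], [1.0, -0.003, -0.004], [-0.004, 0.007, -1.0]]
force: [-0.2, 0.4, -0.3]
opening: 0.803
grasp_force: 0.0
```

>>> drive_tool:
  deltas: "70 0 0 0 0; 70 0 0 0 0; 70 0 0 0 0"

```text
time_s: 12.5
position: [0.5231, -0.142, 0.0692]
tcp_rot: [[0.002, 1.0, 0.002], [1.0, -0.002, -0.001], [-0.001, 0.002, -1.0]]
force: [-0.2, 0.2, -0.2]
opening: 0.805
grasp_force: 0.0
```

```bash
python3 - <<'E'
from h import *
a=imaging.capture('top')[170:250,220:340][:,:,::-1];b=imaging.capture('scene')[180:280,240:340][:,:,::-1]
A=cv2.resize(a,(480,320),interpolation=cv2.INTER_CUBIC);B=cv2.resize(b,(320,320),interpolation=cv2.INTER_CUBIC)
cv2.imwrite('pics/c5.png',np.hstack([A,B]))
E
```

```text
(no output)
```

View pics/c5.png

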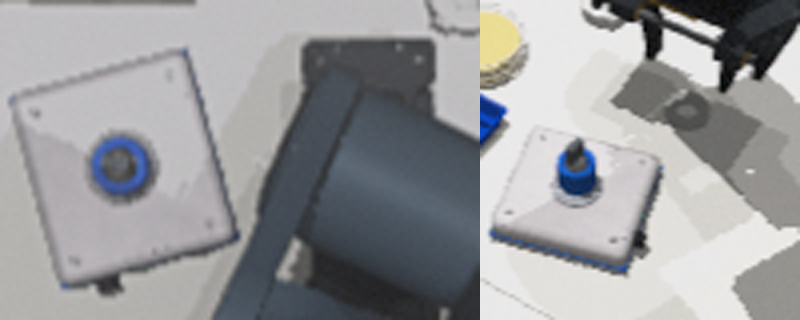

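The spacer now sits on the boss with the tang poking out (top crop 120,165). The washer lies in the gripper's shadow, between the fingers. I'll descend onto it and squeeze twice.

>>> drive_tool:
  deltas: "70 0 -1 -30 0; 70 0 -1 -55 0; 70 0 -1 -66 0; 70 0 -1 -66 0; 40 0 -1 -66 0; 40 0 -1 -66 0; 40 0 -1 -66 0; 40 0 -1 -66 0; 40 0 -1 -66 0; 70 0 -1 -66 0; 70 0 -1 -66 0; 70 0 -1 -66 0"

```text
time_s: 13.8
position: [0.5221, -0.1435, 0.0018]
tcp_rot: [[0.003, 1.0, -0.0], [1.0, -0.003, 0.0], [0.0, -0.0, -1.0]]
force: [-0.6, 0.5, -1.0]
opening: 0.695
grasp_force: 0.0
```

>>> drive_tool:
  deltas: "70 0 0 0 -0.15; 70 0 0 0 -0.3; 70 0 0 0 -0.45; 70 0 0 0 -0.6; 70 0 0 0 -0.75; 70 0 0 0 -0.9; 70 0 0 0 -1.05; 70 0 0 0 -1.2; 70 0 0 0 -1.35; 70 0 0 0 -1.5; 70 0 0 0 -1.57; 70 0 0 0 -1.57"

```text
time_s: 15.0
position: [0.5221, -0.1435, 0.0017]
tcp_rot: [[1.0, -0.002, -0.0], [-0.002, -1.0, 0.0], [-0.0, -0.0, -1.0]]
force: [0.0, -0.2, -0.2]
opening: 0.808
grasp_force: 0.0
```

>>> drive_tool:
  deltas: "40 0 0 0 0; 40 0 0 0 0; 40 0 0 0 0; 40 0 0 0 0; 40 0 0 0 0; 40 0 0 0 0"

```text
time_s: 15.6
position: [0.5223, -0.1435, 0.0019]
tcp_rot: [[1.0, -0.002, -0.0], [-0.002, -1.0, 0.0], [-0.0, -0.0, -1.0]]
force: [-0.6, 0.3, -0.0]
opening: 0.512
grasp_force: 30.0
```

>>> drive_tool:
  deltas: "40 0 0 40 0; 40 0 0 80 0; 40 0 0 112 0; 40 8 35 112 0; 40 17 75 112 0; 40 25 110 112 0; 40 32 138 112 0; 40 34 150.2 112 0; 40 34 150.2 112 0; 40 34 150.2 112 0; 40 34 150.2 112 0; 40 34 150.2 112 0"

```text
time_s: 16.8
position: [0.5562, 0.0054, 0.1139]
tcp_rot: [[1.0, -0.004, -0.0], [-0.004, -1.0, -0.0], [-0.0, 0.0, -1.0]]
force: [-0.3, -0.0, -2.4]
opening: 0.511
grasp_force: 30.0
```

>>> drive_tool:
  deltas: "40 0 0 0 0; 40 0 0 0 0; 40 0 0 0 0; 40 0 0 -5 0; 40 0 0 -10 0; 40 0 0 -13 0; 40 0 0 -16 0; 40 0 0 -18 0; 40 0 0 -20 0; 40 0 0 -21 0; 40 0 0 -22 0"

```text
time_s: 17.9
position: [0.5564, 0.0067, 0.0919]
tcp_rot: [[1.0, -0.002, 0.0], [-0.002, -1.0, -0.0], [0.0, 0.0, -1.0]]
force: [-0.5, 0.8, -0.5]
opening: 0.516
grasp_force: 30.0
```

>>> drive_tool:
  deltas: "40 0 0 -3 0; 40 0 0 -6 0; 40 0 0 -9 0; 40 0 0 -11 0; 40 0 0 -13 0; 40 0 0 -14 0; 40 0 0 -15 0; 40 0 0 -16 0; 40 0 0 -17 0; 40 0 0 -17 0"

```text
time_s: 18.9
position: [0.5562, 0.0067, 0.0748]
tcp_rot: [[1.0, -0.002, -0.0], [-0.002, -1.0, 0.0], [-0.0, -0.0, -1.0]]
force: [-0.5, 0.7, -0.8]
opening: 0.512
grasp_force: 30.0
```

>>> drive_tool:
  deltas: "40 0 0 -1.5 0; 40 0 0 -2.5 0; 40 0 0 -2.5 0; 65 0 0 -2.5 0; 65 0 0 -2.5 0; 70 0 0 0 0; 70 0 0 20 0; 70 0 0 50 0; 70 -5 -40 60 0.15; 70 -10 -85 60 0.3; 70 -15 -130 60 0.45; 70 -20 -180 60 0.6"

```text
time_s: 20.1
position: [0.537, -0.1679, 0.1356]
tcp_rot: [[0.84, 0.543, 0.001], [0.543, -0.84, -0.0], [0.001, 0.001, -1.0]]
force: [0.5, -0.3, -0.8]
opening: 0.804
grasp_force: 0.0
```

>>> drive_tool:
  deltas: "70 -5 -45 0 0.15; 70 -10 -90 0 0.3; 70 -14 -120 0 0.43; 70 -18 -130 -30 0.43; 70 -18 -130 -60 0.43; 70 -18 -130 -70 0.43; 70 -18 -130 -70 0.43; 70 -18 -130 -70 0.43"

```text
time_s: 20.9
position: [0.5198, -0.2966, 0.0657]
tcp_rot: [[0.542, 0.84, 0.001], [0.84, -0.542, -0.001], [-0.0, 0.001, -1.0]]
force: [0.4, 0.6, 0.1]
opening: 0.806
grasp_force: 0.0
```

```bash
python3 - <<'E'
from h import *
a=imaging.capture('top')[150:270,230:410][:,:,::-1];b=imaging.capture('scene')[140:270,240:370][:,:,::-1]
A=cv2.resize(a,(480,320),interpolation=cv2.INTER_CUBIC);B=cv2.resize(b,(320,320),interpolation=cv2.INTER_CUBIC)
cv2.imwrite('pics/c6.png',np.hstack([A,B]))
print(atz(imaging.camera_model('top'),370.96,222.6,.034))
E
```

```text
[ 0.51811322 -0.30316964  0.034     ]
```

View pics/c6.png

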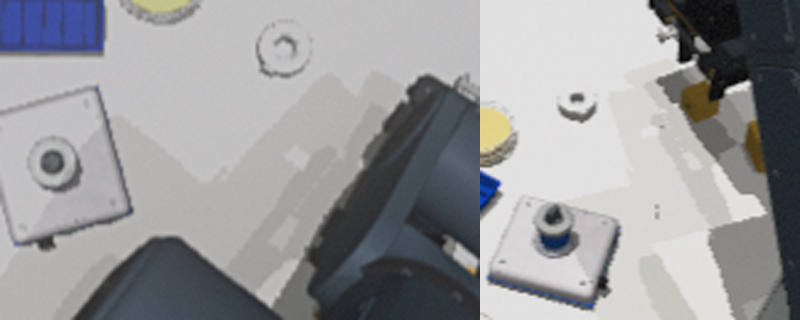

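The washer lies on the spacer with the tang through it (top crop 55,163). The fingers straddle the small brass bushing (scene crop 700,100).

>>> drive_tool:
  deltas: "70 -1.7 -7.2 0 0.03; 70 -1.7 -7.2 -20 0.03; 70 -1.7 -7.2 -45 0.03; 70 -1.7 -7.2 -56 0.03; 32 -1.7 -7.2 -56 0.03; 32 -1.7 -7.2 -56 0.03; 32 -1.7 -7.2 -56 0.03; 32 -1.7 -7.2 -56 0.03; 32 -1.7 -7.2 -56 0.03; 32 -1.7 -7.2 -56 0.03; 32 -1.7 -7.2 -56 0.03"

```text
time_s: 22.1
position: [0.518, -0.3043, 0.0097]
tcp_rot: [[0.518, 0.856, 0.001], [0.856, -0.518, -0.001], [-0.0, 0.002, -1.0]]
force: [-0.1, 0.9, 5.0]
opening: 0.431
grasp_force: 30.0
```

>>> drive_tool:
  deltas: "62 0 0 0 0; 62 0 0 0 0; 62 0 0 0 0.15; 62 0 0 0 0.3; 62 0 0 0 0.45; 62 0 0 0 0.6; 62 0 0 0 0.75; 62 0 0 0 0.9; 62 0 0 0 1.05; 62 0 0 0 1.2; 62 0 0 0 1.35; 62 0 0 0 1.5"

```text
time_s: 23.3
position: [0.5169, -0.3035, 0.0084]
tcp_rot: [[-0.82, 0.572, -0.001], [0.572, 0.82, 0.001], [0.001, 0.0, -1.0]]
force: [-0.1, 1.0, 0.2]
opening: 0.715
grasp_force: 0.0
```

>>> drive_tool:
  deltas: "62 0 0 0 0.07; 62 0 0 0 0.07; 32 0 0 0 0.07; 32 0 0 0 0.07; 32 0 0 0 0.07; 32 0 0 0 0.07; 32 0 0 0 0.07; 32 0 0 0 0.07"

```text
time_s: 24.1
position: [0.5174, -0.3038, 0.0089]
tcp_rot: [[-0.855, 0.518, -0.0], [0.518, 0.855, 0.0], [0.0, 0.0, -1.0]]
force: [0.3, 0.2, 0.3]
opening: 0.434
grasp_force: 30.0
```

>>> drive_tool:
  deltas: "32 0 0 40 0; 32 0 0 80 0; 32 0 0 115 0; 32 5 40 115 0.1; 32 10 80 115 0.2; 32 16 125 115 0.3; 32 22 170 115 0.335; 32 28 215 115 0.335; 32 33 260 115 0.335; 32 37 295 115 0.335; 32 38 310.7 115 0.335; 32 38 310.7 115 0.335"

```text
time_s: 25.3
position: [0.5549, 0.0088, 0.1237]
tcp_rot: [[-0.979, 0.205, -0.001], [0.205, 0.979, 0.0], [0.001, -0.0, -1.0]]
force: [-0.0, 0.6, -2.4]
opening: 0.435
grasp_force: 30.0
```

>>> drive_tool:
  deltas: "32 0 0 0 0; 32 0 0 0 0; 32 0 0 0 0; 32 0 0 0 0; 32 0 0 0 0"

```text
time_s: 25.8
position: [0.5555, 0.006, 0.1239]
tcp_rot: [[-0.978, 0.21, 0.0], [0.21, 0.978, -0.0], [-0.0, -0.0, -1.0]]
force: [0.5, -0.6, -0.5]
opening: 0.436
grasp_force: 30.0
```

>>> drive_tool:
  deltas: "32 0 0.9 -4 0; 32 0 0.9 -8 0; 32 0 0.9 -12 0; 32 0 0.9 -15 0; 32 0 0.9 -17 0; 32 0 0.9 -19 0; 32 0 0.9 -20 0; 32 0 0.9 -21 0; 32 0 0.9 -22 0; 32 0 0.9 -23 0; 32 0 0.9 -23 0; 32 0 0.9 -23 0"

```text
time_s: 27.0
position: [0.5555, 0.0077, 0.101]
tcp_rot: [[-0.978, 0.208, 0.0], [0.208, 0.978, -0.0], [-0.0, -0.0, -1.0]]
force: [1.0, 0.4, -1.3]
opening: 0.429
grasp_force: 30.0
```

>>> drive_tool:
  deltas: "32 0 0 -1 0; 32 0 0 -2 0; 32 0 0 -3 0; 32 0 0 -4 0; 32 0 0 -4 0"

```text
time_s: 27.5
position: [0.5554, 0.0078, 0.0968]
tcp_rot: [[-0.978, 0.208, -0.0], [0.208, 0.978, 0.0], [0.0, 0.0, -1.0]]
force: [1.0, 1.4, -1.5]
opening: 0.432
grasp_force: 30.0
```

No upward reaction with the underside 8 mm below the tang's top, so the slot is over the flats. I'll keep lowering.

>>> drive_tool:
  deltas: "32 0.2 0.3 -1 0; 32 0.2 0.3 -2 0; 32 0.2 0.3 -3 0; 32 0.2 0.3 -4 0; 32 0.2 0.3 -5 0; 32 0.2 0.3 -6 0; 32 0.2 0.3 -6.5 0; 32 0.2 0.3 -6.5 0"

```text
time_s: 28.3
position: [0.5556, 0.0081, 0.0903]
tcp_rot: [[-0.978, 0.208, -0.0], [0.208, 0.978, 0.0], [0.0, -0.0, -1.0]]
force: [-0.0, 0.8, -1.9]
opening: 0.432
grasp_force: 30.0
```

```bash
python3 - <<'E'
from h import *
s=bot.read_state();print(s['position'],s['force'],s['moment'])
b=imaging.capture('scene')[190:270,230:310][:,:,::-1]
cv2.imwrite('pics/c7.png',cv2.resize(b,(560,560),interpolation=cv2.INTER_CUBIC))
E
```

```text
[0.55558576 0.00805707 0.09033904] [-0.0424855   0.76055074 -1.85005715] [ 0.09008449 -0.11980406  0.01160513]
```

View pics/c7.png

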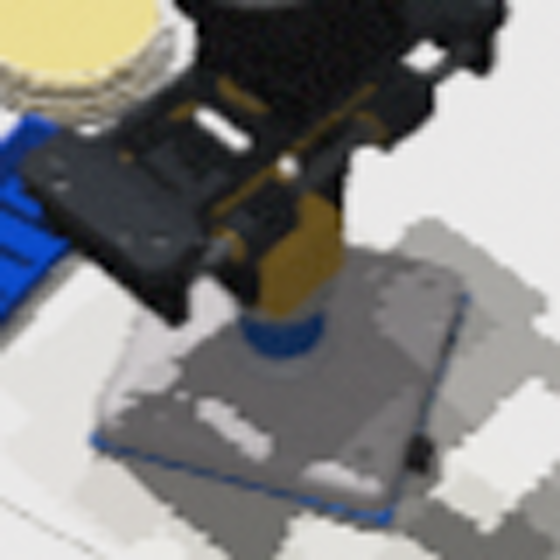

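The bushing is right above the washer and spacer, at crop (300,255). I'll let it down the last millimetre, release and retreat.

>>> drive_tool:
  deltas: "32 0 0 -1 0; 32 0 0 -1.3 0; 32 0 0 -1.3 0; 50 0 0 -1.3 0; 50 0 0 -1.3 0; 60 0 0 -1.3 0; 65 0 0 20 0; 65 0 0 60 0; 65 0 0 100 0; 65 0 -50 110 0; 65 0 -100 110 0; 65 0 -150 110 0"

```text
time_s: 29.55
position: [0.5561, -0.1422, 0.2018]
tcp_rot: [[-0.978, 0.207, 0.002], [0.207, 0.978, -0.001], [-0.003, -0.001, -1.0]]
force: [0.1, 0.3, -0.1]
opening: 0.746
grasp_force: 0.0
```

```bash
python3 - <<'E'
from h import *
a=imaging.capture('top');b=imaging.capture('scene')
cv2.imwrite('pics/t9.png',a[:,:,::-1])
A=cv2.resize(a[180:245,220:285],(400,400),interpolation=cv2.INTER_CUBIC);B=cv2.resize(b[200:260,240:300],(400,400),interpolation=cv2.INTER_CUBIC)
cv2.imwrite('pics/c8.png',np.hstack([A,B])[:,:,::-1])
m={n:imaging.camera_model(n) for n in('top','scene')}
def yel(i): h=cv2.cvtColor(i,cv2.COLOR_RGB2HSV);return (h[...,0]>10)&(h[...,0]<35)&(h[...,1]>110)
c1,n,p=maskc(yel(a),(249,210));print(c1,n,cv2.minAreaRect(p.astype(np.float32)),atz(m['top'],*c1,.114),atz(m['top'],*c1,.130))
c2,n,p=maskc(yel(b),(270,222));print(c2,n,[proj(m['scene'],np.array([.5556,.0075,z])) for z in(.08,.097,.114,.13)],p.min(0),p.max(0))
E
```

```text
[248.11158798 210.16309013] 233 ((248.17306518554688, 210.13461303710938), (15.297059059143066, 15.100942611694336), 11.309932708740234) [0.554709   0.00637587 0.114     ] [0.55387453 0.0052258  0.13      ]
[269.25283019 224.4       ] 265 [(np.float64(269.945516071166), np.float64(227.90172752005358)), (np.float64(269.77022976378373), np.float64(224.2686412586674)), (np.float64(269.5906042206571), np.float64(220.54561746591924)), (np.float64(269.4174350126468), np.float64(216.9564114411432))] [260 214] [278 235]
```

View pics/c8.png

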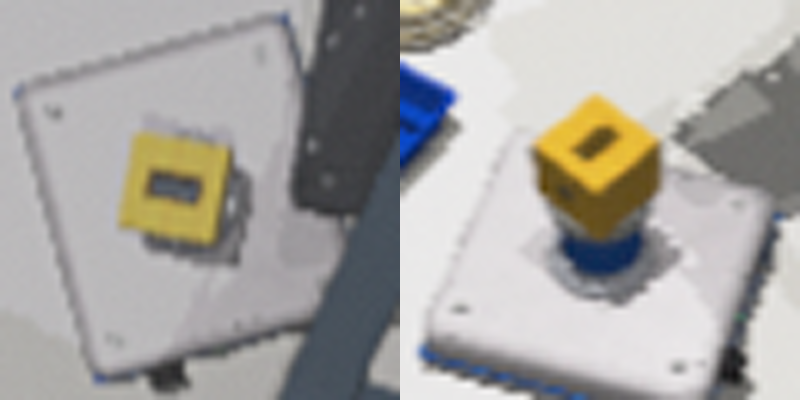

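The stack is upright. The bushing's centroid row of 224.4 matches the seated prediction of 224.3 (220.8 if it sat 16 mm high). Handing in.

```bash
python3 -c "
from rig import bot
print(bot.hand_in())"
```

```text
the job is handed in; nothing more can be done
None
```

The spacer, washer and bushing are threaded home on the shaft, confirmed by camera before handing in. The job is handed in at about 30 s of the 72 s allowed, but hand-in returned no verdict.

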